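Refit the melting pot's control knob and keep it pushed in

TASK

The black control knob has come off the chocolate melting pot. Pick it up from the bench, turn it so that the D-shaped hole in its underside (flat on the side of the white pointer line) matches the flat of the brass D-shaft on the pot, and push it fully onto the shaft; then press on until the sprung shaft is all the way in, and finish while the gripper is still holding the knob pressed in. Leave the pastille tin and the roll of ribbon where they are.

Things in the scene. Friction and masses are not known exactly. Their poses are not given: they have to be found in the camera images.
- knob: Loose black bar-shaped knob standing bore-down on the bench, 52 (x) x 34 (y) x 44 (z) mm, about 60 g. Origin: centre of its underside = centre of the bore's mouth; z up. Grip it across the 34 mm (faces +y, -y). D-shaped bore 20 mm deep, radius 10.25 mm, its flat 4.25 mm from the axis on the -x side, where a white pointer line runs from the middle of the top to the end and down the end face.
- knob_pointer (a point): Outer end of the white pointer line on the knob's top edge, at [-26, 0, 44] mm in the knob's frame; the bore's flat is on this side.
- melter: White melting pot fixed on the bench, 220 (x) x 170 (y) mm, deck 60 mm high. At the back a round closed pan lid (its small knob reaches 92 mm above the bench); on the front part of the deck the upright control shaft in a black dial plate, axis 75 mm in front (-x) of the origin. Origin: centre of its underside; z up.
- spindle_tip (a point): Top centre of the brass D-shaft, 28 mm above the deck (88 above the bench) at rest. Radius 9 mm, one flat 3 mm from the axis facing this point's -x; top 3.5 mm tapered; z up. With the knob fully on (one way round only) their axes are parallel, the knob's origin lies 20 mm below this point and its underside 8 mm above the deck, 2 mm when the shaft is pressed home.
- dial (a joint): Turning angle of the shaft in rad, counter-clockwise from above; at 0 its flat faces the pot's front (-x of the pot). It stands where it was left, anywhere within 0.5 either way, and is stiff (0.25 N m); no need to turn it.
- spindle (a joint): How far the sprung shaft is pushed down into the pot, in m: 0 at rest, 0.006 all the way in (hard stop). It starts to move at about 3 N and reaches the stop at about 8 N; it springs back when let go.
- tin: Round pastille tin, 70 mm across, 36 mm high, loose bystander. Origin: centre of its underside.
- ribbon: Part-used roll of dark pink ribbon on a white spool, lying flat, 92 x 116 x 25 mm with its tail; the roll is 70 mm across, centred at [11, 23] mm from the origin. Loose bystander. Origin on its underside.
Things that resemble listed ones, but are neither listed nor needed, are in the scene too. Several things have the shape of the knob; the one meant has the colours described above.

How it is judged:
By the outcome, as a careful person would: the job done as asked, in the order asked, and still so for the second after the job is handed in, while the arm keeps its last pose, push and grip.
It also fails if it takes over 42 s, if anything falls off the work surface, if the arm or the gripper's body presses on something with over 40 N, if the wrist force passes 120 N, or if a joint passes its speed limit or range.

ROBOT

A 6-joint arm with a two-finger parallel gripper is mounted at the origin on a cart in front of the work surface, level with it; the furniture and walls round the work are solid. World frame = base frame: x ahead of the robot, y to its left, z up, the work surface at z = 0. Lengths are in m, angles in rad, forces in N, time in s.
With the tool pointing down it reaches from about 0.3 to 0.95 m from the base axis. Payload 3.1 kg.
Tool frame: the origin (TCP) lies between the finger pads; the fingertips stand 22 mm ahead of it and the grasp point (between the pads) lies 3 mm ahead of it (ctrl.tips_ahead is the distance from the TCP to the fingertips, in m); z points along the fingers, y is the line along which they close (so a half turn about z gives the same grasp; the last joint's range is limited). The gripper opens to 85 mm and grips with 20 to 120 N. Pads are 22 mm wide; open, the fingers measure 114 mm over their backs; the gripper's body (76 mm by 85 mm) begins 54 mm behind the grasp point. The pads swing forward as they close: fully open they stand 13 mm farther back than shut.
Start: joints at [-1.251, 0.308, 1.634, -0, 1.2, -0.07], TCP at [0.237, -0.578, 0.253] pointing down, gripper open.
Joint ranges: [-3.06, 3.06], [-0.79, 1.96], [0.05, 2.63], [-1.19, 4.34], [0.05, 2.64], [-2.94, 2.94]. Speed limits (rad/s): [2.79, 2.79, 3.14, 3.14, 3.14, 3.14].

INTERFACE

Orientations are given as a unit quaternion [w, x, y, z].
In Python, from cell import ctrl gives the robot as it stands. The module is installed in compiled form; this text tells all that it offers.
- The arm moves only by the tool apply_moves, never from a script. Its argument "commands" is a list of rows, each an object with "hand": the gripper command: -1 is shut, 1 is fully open, values between are in proportion; "translation": the shift along the world's x, y, z in units of 30 mm (1.0 is 30 mm), a list of three; "turn": the turn about the world's z in units of 5 degrees (1.0 is 5 degrees). A call has exactly 8 rows; each row is the pose to reach, as a shift and turn from the pose commanded when the call began; what a row does not reach only later rows make up. A row lasts 1/10 s, in which the tool goes at most 50 mm and 8.59 degrees, less where a joint would pass 70% of its speed; a pose out of reach is approached as far as the arm can. A call with a gripper value outside its range is refused whole. The fingers move at their own pace and stop on an object; the grip force is fixed at half the most. Time passes only in rows, so rows that repeat a pose let the fingers close, or fill a call up. It gives the time, the measured TCP pose, the force, the opening and the grip force at its end, in the units of the state.
- ctrl.get_obs(): the state, without advancing time (a new reading comes with each control period).
- ctrl.camera(name): name is "scene" or "top" or "wrist"; returns a dict with "pixels" (420x560x3 uint8, red, green, blue), "depth" (420x560 float32, m along the optical axis (not along the pixel's ray), 0 where there is no reading), "intrinsics" (3x3 intrinsics, pixels), "xyz" and "rotation" of the camera in the world; the wrist camera has in their place "hand_eye" (4x4, takes a point from camera to tool coordinates, whose origin is the TCP and whose axes are the flange's). Camera axes: x right, y up, looking along -z (the intrinsics and any distortion apply to the point x, -y, -z); pixel columns grow to the right and rows downward; lengths in m; the calibration is good to about 2 mm. A picture is of the moment at which its call begins: read the wrist's pose just before it.
- ctrl.sign_off(): hands the job in; it is judged then, once.
Trained networks look in a picture, given as the dict that the camera call returned (one of the last four; its "shot" number tells which), for a name from the list of things; names that differ only in an ending like _2 or _b are one class to them, and where a whole thing is asked for, a point or a joint stands for the part that bears it (a point fixed in the world has none). Each returns a list of dicts, best first, with "conf" (0 to 1); they miss things now and then, are a little off and sometimes report something else, mostly with a low value. They report only what shows in the picture. A call takes as long as a camera call. They do not tell look-alikes from the thing itself.
- ctrl.trace(label, picture): "region" (420x560 bool, what is visible of it) and "extent" ([centre column, centre row, width, height] in pixels, round what is visible of it).
The state is a dict: "t": time; "qpos": joint angles; "joint_vel": joint speeds; "effort": joint torques, N m; "tool_pos": TCP position; "eef_rot": TCP orientation; "wrist_force": force on the tool from outside, world axes, zero at the start; "torque": the same for the moment, N m; "finger_gap": finger opening in m; "grip_force": force on a finger pad.
Only numpy, scipy, OpenCV 4.12 (cv2) and the standard library are available. Lean on these libraries where they do the work, as an engineer would, in place of code of your own. Each camera call takes 0.05 s, during which the arm holds its last target. There are 200 camera calls.

## Working session

There is one attempt and no reset: what is moved stays moved. The work goes in short steps, Python scripts to look and compute and a tool call to move; the robot and the scene stay as the last step left them, time stands still between calls to the robot, and variables do not carry over. Pictures are saved under pics/ and viewed, at most 10 in all, crops included, and the job is handed in when it is done.

Besides the shell and the picture viewer there is one more tool, called after "Call:" as a command line: name --argument value ..., lists and objects as JSON in quotes. apply_moves: Moves the arm, as the interface text tells. Its arguments: {"type":"object","properties":{"commands":{"type":"array"}},"required":["commands"]}

```bash
mkdir -p pics
cat > h.py <<'E'
import numpy as np, cv2
from cell import ctrl
from scipy.spatial.transform import Rotation as R
def rot(q): return R.from_quat([q[1],q[2],q[3],q[0]]).as_matrix()
def shot(name):
    o=ctrl.get_obs(); c=ctrl.camera(name)
    if name=='wrist':
        T=np.eye(4);T[:3,:3]=rot(o['eef_rot']);T[:3,3]=o['tool_pos'];c['T']=T@np.array(c['hand_eye'])
    else:
        T=np.eye(4);r=np.array(c['rotation'])
        T[:3,:3]=r if r.shape==(3,3) else rot(r);T[:3,3]=c['xyz'];c['T']=T
    return c
def cloud(c):
    K=np.array(c['intrinsics']);d=c['depth'];v,u=np.mgrid[:420,:560]
    p=np.stack([(u-K[0,2])/K[0,0]*d,-(v-K[1,2])/K[1,1]*d,-d],-1)
    w=p@c['T'][:3,:3].T+c['T'][:3,3]; w[d<=0]=np.nan
    return w
def save(c,n,crop=None,s=1):
    im=c['pixels'][...,::-1]
    if crop: im=im[crop[1]:crop[3],crop[0]:crop[2]]
    cv2.imwrite('pics/'+n,cv2.resize(im,None,fx=s,fy=s,interpolation=cv2.INTER_CUBIC))
E
python3 - <<'E'
from h import *
np.set_printoptions(precision=4,suppress=True)
o=ctrl.get_obs();print(o['tool_pos'],o['eef_rot'],o['finger_gap'],ctrl.tips_ahead)
ims=[]
for n in ['top','scene']:
    c=shot(n);save(c,n+'1.png',s=1.4);print(n,{k:v for k,v in c.items() if k not in('pixels','depth')})
    w=cloud(c)
    for l in ['knob','melter','spindle_tip','tin','ribbon']:
        for d in ctrl.trace(l,c)[:5]:
            m=d['region'];print(l,round(d['conf'],2),np.round(d['extent']),m.sum(),np.nanmedian(w[m],0),np.nanmax(w[m][:,2]))
E
```

```text
[ 0.2372 -0.5774  0.252 ] [-0.0012  0.9811  0.1936 -0.0001] 0.08535580826385483 0.022
top {'intrinsics': array([[496.7942,   0.    , 276.1124],
       [  0.    , 496.7942, 204.1021],
       [  0.    ,   0.    ,   1.    ]]), 'xyz': array([ 0.3871, -0.0719,  1.1979]), 'rotation': array([ 0.7157,  0.0377, -0.0471, -0.6958]), 'shot': 1, 'T': array([[ 0.0274,  0.9924, -0.1199,  0.3871],
       [-0.9995,  0.029 ,  0.0115, -0.0719],
       [ 0.0149,  0.1195,  0.9927,  1.1979],
       [ 0.    ,  0.    ,  0.    ,  1.    ]])}
knob 0.89 [365. 183.  20.  24.] 334 [ 0.581  -0.2941  0.0429] 0.05034937431192921
knob 0.84 [317. 176.  26.  17.] 368 [ 0.5953 -0.1799  0.0422] 0.05017424469266962
knob 0.73 [416. 198.  28.  26.] 423 [ 0.5539 -0.4113  0.0422] 0.04945305323716043
knob 0.61 [282. 202.  25.  24.] 320 [ 0.5293 -0.1034  0.0429] 0.048715052344423304
melter 0.68 [193. 192.  87. 103.] 7081 [0.5468 0.1099 0.0614] 0.09502910821872534
spindle_tip 0.42 [193. 222.   7.   8.] 48 [0.4781 0.0986 0.085 ] 0.0906310073450225
tin 0.61 [320. 245.  33.  31.] 720 [ 0.432  -0.1882  0.0349] 0.04223412205786281
ri
[... 470 characters left out ...]
],
       [ 0.    ,  0.    ,  0.    ,  1.    ]])}
knob 0.68 [276. 235.  15.  16.] 261 [ 0.5208 -0.0902  0.0349] 0.04789982608701315
knob 0.5 [308. 212.   7.  20.] 139 [ 0.5878 -0.2802  0.0324] 0.3276867630635926
knob 0.5 [283. 221.  20.  18.] 337 [ 0.5908 -0.1768  0.0304] 0.04799263184446023
melter 0.98 [207. 261. 107.  69.] 4718 [0.5158 0.1399 0.0609] 0.09483874022041738
melter 0.72 [227. 253.   6.   7.] 41 [0.4782 0.103  0.0803] 0.09118536966507862
melter 0.59 [225. 256.  10.  14.] 91 [0.4784 0.1032 0.075 ] 0.09118536966507862
spindle_tip 0.62 [225. 253.   7.  12.] 71 [0.4785 0.1038 0.0782] 0.09118536966507862
tin 0.85 [325. 239.  25.  23.] 436 [ 0.42   -0.1714  0.0326] 0.04162289613911985
```

Run:
```python
from h import *
c=shot('top');save(c,'top2.png',(140,120,460,290),2.5)
```

```text
(no output)
```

View pics/top2.png

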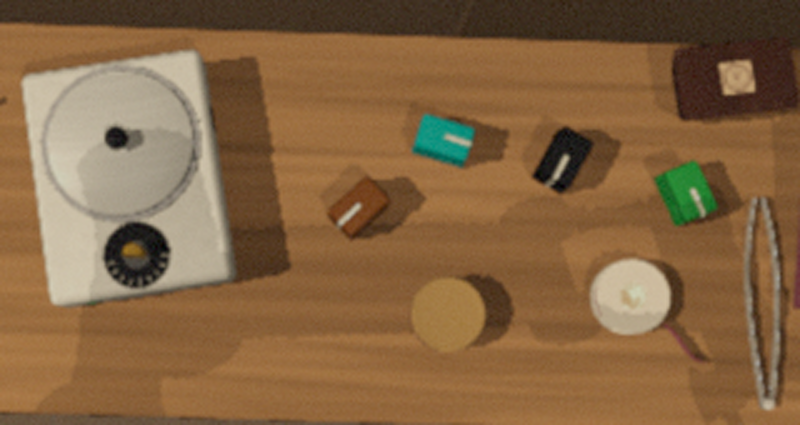

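The black knob is at crop (563,160), which is about (0.581,-0.294) in world coordinates. Its pointer runs towards crop (553,185). The shaft is at crop (135,250), with the dial plate around it. I'm moving above the knob now.

Call:
apply_moves --commands '[{"hand":1,"translation":[10,9,0],"turn":-9.6},{"hand":1,"translation":[10,9,0],"turn":-9.6},{"hand":1,"translation":[10,9,0],"turn":-9.6},{"hand":1,"translation":[10,9,0],"turn":-9.6},{"hand":1,"translation":[10,9,0],"turn":-9.6},{"hand":1,"translation":[10,9,0],"turn":-9.6},{"hand":1,"translation":[10,9,0],"turn":-9.6},{"hand":1,"translation":[10,9,0],"turn":-9.6}]'

```text
t: 1.45
tool_pos: [0.5272, -0.3172, 0.2536]
eef_rot: [0.0, 0.975, -0.222, 0.0]
wrist_force: [0.3, -1.1, 0.6]
finger_gap: 0.0855
grip_force: 0.0
```

Call:
apply_moves --commands '[{"hand":1,"translation":[0,0,0],"turn":0},{"hand":1,"translation":[0,0,0],"turn":0},{"hand":1,"translation":[0,0,0],"turn":0},{"hand":1,"translation":[0,0,0],"turn":0},{"hand":1,"translation":[0,0,0],"turn":0},{"hand":1,"translation":[0,0,0],"turn":0},{"hand":1,"translation":[0,0,0],"turn":0},{"hand":1,"translation":[0,0,0],"turn":0}]'

```text
t: 2.25
tool_pos: [0.5256, -0.319, 0.2533]
eef_rot: [0.0, 0.975, -0.222, 0.0]
wrist_force: [0.6, -0.9, -0.8]
finger_gap: 0.0855
grip_force: 0.0
```

Run:
```python
from h import *
np.set_printoptions(precision=4,suppress=True)
o=ctrl.get_obs();print(o['t'],o['tool_pos'],o['eef_rot'],o['qpos'])
c=shot('wrist');print(c['hand_eye'],c['intrinsics']);save(c,'w1.png',s=1.4)
w=cloud(c)
for d in ctrl.trace('knob',c):
    m=d['region'];t=m&(w[...,2]>.038)
    r=cv2.minAreaRect(w[t][:,:2].astype(np.float32)*1000)
    dark=c['pixels'][m].mean(0)
    print(round(d['conf'],2),np.round(d['extent']),np.nanmedian(w[t],0),r,dark)
```

```text
2.25 [ 0.5256 -0.319   0.2533] [ 0.      0.9749 -0.2224  0.    ] [-0.6163  0.2887  1.6589  0.      1.194   1.4031]
[[-0.0007  0.9608  0.2772  0.0718]
 [ 1.      0.0006  0.0004 -0.    ]
 [ 0.0002  0.2772 -0.9608 -0.1212]
 [ 0.      0.      0.      1.    ]] [[327.8688   0.     282.8496]
 [  0.     327.8688 211.5524]
 [  0.       0.       1.    ]]
0.91 [111. 256.  53.  59.] [ 0.5365 -0.1052  0.0444] ((535.0706787109375, -102.4234848022461), (33.029361724853516, 52.218772888183594), 43.983238220214844) [94.7243 58.7347 36.5831]
0.9 [138. 177.  68.  40.] [ 0.6029 -0.183   0.0444] ((602.6129760742188, -181.229736328125), (52.25169372558594, 34.348960876464844), 74.93854522705078) [ 56.1885 129.2391 112.3438]
0.84 [354. 117.  69.  56.] [ 0.5598 -0.4138  0.0444] ((558.848876953125, -414.56463623046875), (52.1816520690918, 34.59123611450195), 23.914525985717773) [ 61.6609 127.8008  62.8637]
0.71 [237. 141.  43.  56.] [ 0.5878 -0.2969  0.0444] ((587.3961791992188, -295.5948181152344), (34.753211975097656, 51.98799514770508), 61.76896667480469) [43.8095 38.4042 34.5414]
```

View pics/w1.png

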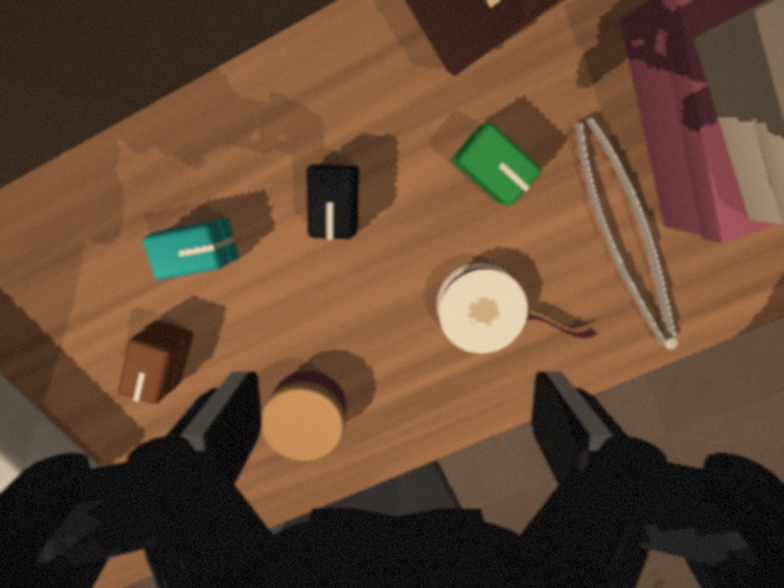

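The wrist view shows the black knob at raw (237,141). Its white line points towards the bottom of the image. The measured top is 52 x 34.7 mm at z = 44 mm, centred at (0.5874,-0.2956), with yaw about -28°. I'm going above it for a closer look.

Call:
apply_moves --commands '[{"hand":1,"translation":[2.06,0.78,-3.8],"turn":-0.5},{"hand":1,"translation":[2.06,0.78,-3.8],"turn":-0.5},{"hand":1,"translation":[2.06,0.78,-3.8],"turn":-0.5},{"hand":1,"translation":[2.06,0.78,-3.8],"turn":-0.5},{"hand":1,"translation":[2.06,0.78,-3.8],"turn":-0.5},{"hand":1,"translation":[2.06,0.78,-3.8],"turn":-0.5},{"hand":1,"translation":[2.06,0.78,-3.8],"turn":-0.5},{"hand":1,"translation":[2.06,0.78,-3.8],"turn":-0.5}]'

```text
t: 3.15
tool_pos: [0.5882, -0.2963, 0.1415]
eef_rot: [0.001, 0.97, -0.244, 0.002]
wrist_force: [-0.5, 0.3, -0.4]
finger_gap: 0.0854
grip_force: 0.0
```

Run:
```python
from h import *
np.set_printoptions(precision=4,suppress=True)
o=ctrl.get_obs();print(o['t'],o['tool_pos'],o['eef_rot'],np.abs(o['joint_vel']).max())
for i in range(2):
  c=shot('wrist');w=cloud(c)
  for d in ctrl.trace('knob',c)[:3]:
    m=d['region'];t=m&(w[...,2]>.038)&(w[...,2]<.055)
    if t.sum()<20: continue
    r=cv2.minAreaRect(w[t][:,:2].astype(np.float32)*1000)
    print(round(d['conf'],2),np.round(d['extent']),np.nanmedian(w[t],0),np.array(r[0]),r[1:])
    wm=t&(c['pixels'].min(-1)>110);print('white',np.nanmean(w[wm],0))
```

```text
3.15 [ 0.5882 -0.2963  0.1415] [ 0.0005  0.9699 -0.2437  0.0016] 0.006382476447472742
0.95 [284. 219.  54.  78.] [ 0.5894 -0.2969  0.0444] [ 587.804  -296.4496] ((34.54081726074219, 51.1783332824707), 61.87312698364258)
white [ 0.5764 -0.2903  0.0451]
0.9 [147. 268.  90.  67.] [ 0.6085 -0.1787  0.0444] [ 603.3127 -181.3721] ((51.783023834228516, 33.70561981201172), 74.147216796875)
white [ 0.6013 -0.1862  0.0449]
0.6 [449. 178. 107.  80.] [ 0.5613 -0.413   0.0444] [ 559.4086 -414.0702] ((52.01985168457031, 34.70020294189453), 24.570629119873047)
white [ 0.5477 -0.4197  0.0449]
0.96 [447. 177. 108.  81.] [ 0.5613 -0.4131  0.0444] [ 559.0787 -414.1578] ((52.22613525390625, 34.89468002319336), 24.581241607666016)
white [ 0.5476 -0.4197  0.0451]
0.69 [144. 265.  88.  66.] [ 0.6084 -0.179   0.0444] [ 603.5537 -181.7841] ((51.89663314819336, 33.87459945678711), 74.01936340332031)
white [ 0.6013 -0.1867  0.045 ]
0.65 [ 95. 401.  24.  16.] [ 0.5265 -0.0862  0.0447] [525.8398 -83.5346] ((20.21967124938965, 17.928442001342773), 64.85315704345703)
white [ 0.5235 -0.0895  0.0451]
```

Call:
apply_moves --commands '[{"hand":1,"translation":[0,0,-1.2],"turn":0},{"hand":1,"translation":[0,0,-2.4],"turn":0},{"hand":1,"translation":[0,0,-3.2],"turn":0},{"hand":1,"translation":[0,0,-3.5],"turn":0},{"hand":1,"translation":[0,0,-3.5],"turn":0},{"hand":-1,"translation":[0,0,-3.5],"turn":0},{"hand":-1,"translation":[0,0,-3.5],"turn":0},{"hand":-1,"translation":[0,0,-3.5],"turn":0}]'

```text
t: 4.15
tool_pos: [0.589, -0.296, 0.0362]
eef_rot: [0.0, 0.97, -0.243, 0.002]
wrist_force: [0.4, 0.5, -0.1]
finger_gap: 0.0441
grip_force: 0.0
```

Call:
apply_moves --commands '[{"hand":-1,"translation":[0,0,0],"turn":0},{"hand":-1,"translation":[0,0,0],"turn":0},{"hand":-1,"translation":[0,0,0],"turn":0},{"hand":-1,"translation":[0,0,0],"turn":0},{"hand":-1,"translation":[0,0,0],"turn":0},{"hand":-1,"translation":[0,0,0],"turn":0},{"hand":-1,"translation":[0,0,0],"turn":0},{"hand":-1,"translation":[0,0,0],"turn":0}]'

```text
t: 4.95
tool_pos: [0.589, -0.296, 0.0361]
eef_rot: [0.0, 0.97, -0.243, 0.002]
wrist_force: [0.3, -0.1, 6.1]
finger_gap: 0.0329
grip_force: 61.4
```

Call:
apply_moves --commands '[{"hand":-1,"translation":[0,0,1],"turn":0},{"hand":-1,"translation":[0,0,2.4],"turn":0},{"hand":-1,"translation":[0,0,4],"turn":0},{"hand":-1,"translation":[0,0.6,5.4],"turn":0},{"hand":-1,"translation":[-0.6,2.0,6.1],"turn":1},{"hand":-1,"translation":[-1.2,3.4,6.1],"turn":2.5},{"hand":-1,"translation":[-1.8,4.8,6.1],"turn":4},{"hand":-1,"translation":[-2.4,6.2,6.1],"turn":5.5}]'

```text
t: 5.75
tool_pos: [0.5142, -0.1076, 0.2171]
eef_rot: [-0.0, 1.0, -0.003, -0.0]
wrist_force: [-0.6, 0.3, -0.3]
finger_gap: 0.0334
grip_force: 60.7
```

Call:
apply_moves --commands '[{"hand":-1,"translation":[-0.6,1.4,0],"turn":1.7},{"hand":-1,"translation":[-1.2,2.8,0],"turn":1.7},{"hand":-1,"translation":[-1.8,4.2,0],"turn":1.7},{"hand":-1,"translation":[-2.4,5.6,0],"turn":1.7},{"hand":-1,"translation":[-2.9,6.6,0],"turn":1.7},{"hand":-1,"translation":[-2.9,7,0],"turn":1.7},{"hand":-1,"translation":[-2.9,7,0],"turn":1.7},{"hand":-1,"translation":[-2.9,7,0],"turn":1.7}]'

```text
t: 6.55
tool_pos: [0.4292, 0.1002, 0.2173]
eef_rot: [0.0, 0.998, 0.069, 0.0]
wrist_force: [0.3, 0.2, 0.1]
finger_gap: 0.0329
grip_force: 60.7
```

Run:
```python
from h import *
np.set_printoptions(precision=4,suppress=True)
o=ctrl.get_obs();print(o['t'],o['tool_pos'],o['eef_rot'],o['finger_gap'],o['wrist_force'],np.abs(o['joint_vel']).max())
c=shot('wrist');w=cloud(c);save(c,'w2.png',s=1.4);np.savez('w2.npz',w=w,p=c['pixels'])
for l in ['spindle_tip','melter','knob']:
  for d in ctrl.trace(l,c)[:2]:
    m=d['region'];print(l,round(d['conf'],2),np.round(d['extent']),m.sum(),np.nanmedian(w[m],0))
t=(w[...,2]>.082)&(w[...,2]<.094)&(np.hypot(w[...,0]-.478,w[...,1]-.10)<.025)
r=cv2.minAreaRect(w[t][:,:2].astype(np.float32)*1000);print(t.sum(),r,cv2.minEnclosingCircle(w[t][:,:2].astype(np.float32)*1000),np.percentile(w[t][:,2],[5,50,95]))
```

```text
6.55 [0.4292 0.1002 0.2173] [0.0004 0.9976 0.0686 0.0002] 0.03293159244090758 [0.2755 0.1882 0.0949] 0.023310496992389015
spindle_tip 0.66 [289. 140.  25.  16.] 330 [0.4831 0.1027 0.0879]
spindle_tip 0.5 [282.  95. 222. 187.] 37996 [0.5225 0.1107 0.0617]
melter 0.94 [284.  95. 225. 186.] 37866 [0.5226 0.1109 0.0617]
knob 0.81 [515. 109.  89.  59.] 3962 [ 0.5338 -0.0926  0.0434]
knob 0.74 [282. 290.  94. 150.] 11906 [0.4375 0.1005 0.2255]
322 ((483.6558532714844, 102.31316375732422), (11.98445987701416, 17.796127319335938), 0.07375192642211914) ((481.2837829589844, 102.33757019042969), 8.934810638427734) [0.0849 0.0879 0.0895]
```

View pics/w2.png

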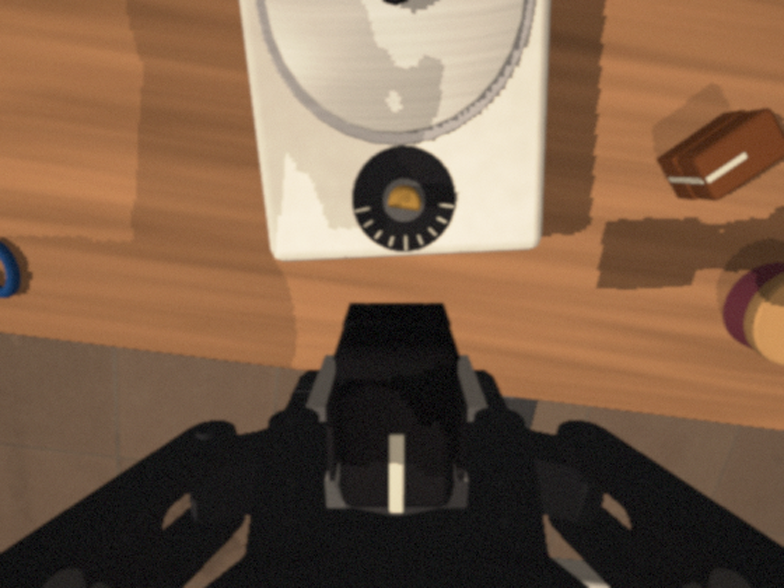

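The wrist view shows the shaft top at raw (289,141), a D with its flat facing the bottom of the image. The knob is held below it with its pointer also facing the bottom. Next I'll refine the flat angle and the axis, and check the knob's pose in the hand.

Run:
```python
from h import *
from scipy.optimize import minimize
np.set_printoptions(precision=4,suppress=True)
K=None
for i in range(3):
    c=shot('wrist');w=cloud(c);K=np.array(c['intrinsics'])
    t=(w[...,2]>.0845)&(w[...,2]<.094)&(np.hypot(w[...,0]-.481,w[...,1]-.102)<.02)
    # project pixel rays on plane z=.088 for clean xy
    v,u=np.mgrid[:420,:560]
    d=np.stack([(u-K[0,2])/K[0,0],-(v-K[1,2])/K[1,1],-np.ones((420,560))],-1)@c['T'][:3,:3].T
    P=c['T'][:3,3]+d*((.088-c['T'][2,3])/d[...,2])[...,None]
    x=P[...,0]*1000;y=P[...,1]*1000
    win=np.hypot(x-481,y-102)<25
    def model(p):
        cx,cy,a=p; n=-np.array([np.cos(a),np.sin(a)])
        r=np.hypot(x-cx,y-cy); f=(x-cx)*n[0]+(y-cy)*n[1]
        return 1/(1+np.exp((np.maximum(r-8.7,f-3))/.3))
    L=lambda p: ((model(p)-t)[win]**2).sum()
    best=min((minimize(L,[481,102,np.radians(a0)],method='Nelder-Mead') for a0 in(-15,0,15)),key=lambda r:r.fun)
    # brass colour version
    px=c['pixels'].astype(int);tb=(px[...,0]-px[...,2]>50)&win&(np.hypot(x-481,y-102)<12)
    L2=lambda p: ((model(p)-tb)[win]**2).sum()
    b2=min((minimize(L2,[481,102,np.radians(a0)],method='Nelder-Mead') for a0 in(-15,0,15)),key=lambda r:r.fun)
    print(t.sum(),best.x[:2],np.degrees(best.x[2]),best.fun,'| colour',tb.sum(),b2.x[:2],np.degrees(b2.x[2]),b2.fun)
# dial plate centre: dark pixels at deck
P=c['T'][:3,3]+d*((.061-c['T'][2,3])/d[...,2])[...,None]
dk=(px.max(-1)<70)&(np.hypot(P[...,0]-.481,P[...,1]-.102)<.035)
print('plate',cv2.minEnclosingCircle((P[dk][:,:2]*1000).astype(np.float32)), np.nanmedian(w[dk],0))
# melter edges yaw: mask corners
m=(w[...,2]>.057)&(w[...,2]<.066)&(np.abs(w[...,1]-.11)<.12)&(w[...,0]<.48)
ys=np.arange(.05,.17,.004);xs=[np.nanmin(w[...,0][m&(abs(w[...,1]-q)<.002)]) for q in ys]
f=np.polyfit(ys,xs,1);print('melter front edge yaw',-np.degrees(np.arctan(f[0])),f)
# knob in hand: in tool frame
Ti=np.linalg.inv(c['T']@np.linalg.inv(np.array(c['hand_eye'])))
q=w@Ti[:3,:3].T+Ti[:3,3]
for z in [-.012,-.008,-.004]: 
    s=(abs(q[...,2]-z)<.002)&(abs(q[...,1])<.016)&(abs(q[...,0])<.04)
    print(z,s.sum(),np.nanmin(q[s],0) if s.any() else 0,np.nanmax(q[s],0) if s.any() else 0)
s=(abs(q[...,1])<.012)&(abs(q[...,0])<.05)&(q[...,2]>-.03)&(q[...,2]<.05)
h,e=np.histogram(q[s][:,2],bins=np.arange(-.03,.05,.004));print(h)
top=s&(q[...,2]<-.004)&(q[...,2]>-.016)
print('top',np.median(q[top],0),np.percentile(q[top],[2,98],0))
fr=s&(q[...,2]>0)&(q[...,2]<.03);print('front face x',np.median(q[fr],0),np.polyfit(q[fr][:,1],q[fr][:,0],1),np.polyfit(q[fr][:,2],q[fr][:,0],1))
fz=s&(q[...,2]>.0);print('zmax',np.percentile(q[fz][:,2],[90,98,100]))
```

```text
320 [481.1172 102.4145] 0.34523986905636606 12.356948917199247 | colour 322 [481.2666 102.5678] -0.6074916325630514 13.697037072357762
318 [481.0549 102.4247] 0.6046648187473667 12.477696553628455 | colour 321 [481.2287 102.6385] -1.545175052266902 13.578364791668946
316 [481.0691 102.4323] -0.6127035708476488 12.858937184699688 | colour 323 [481.2791 102.602 ] -2.4165474535955944 13.861379722766706
plate ((480.908447265625, 102.21512603759766), 29.991802215576172) [0.4859 0.1027 0.0616]
melter front edge yaw 10.51172735192129 [-0.1856  0.4661]
-0.012 117 [-0.0256 -0.016  -0.014 ] [ 0.0222  0.0141 -0.01  ]
-0.008 9045 [-0.0269 -0.016  -0.01  ] [ 0.025  0.016 -0.006]
-0.004 474 [-0.0227 -0.016  -0.006 ] [ 0.0254  0.0159 -0.002 ]
[   0    0    0    0   66 6943  344  215  203  181   78  260  144  126
  130  117   22    0    0]
top [ 0.0025 -0.     -0.0086] [[-0.0245 -0.0115 -0.0098]
 [ 0.0242  0.0115 -0.0055]]
front face x [ 0.0245 -0.0001  0.0146] [-0.0006  0.0245] [-0.0042  0.0245]
zmax [0.0302 0.0339 0.035 ]<stdin>:17: RuntimeWarning: overflow encountered in exp
```

Call:
apply_moves --commands '[{"hand":-1,"translation":[0.9,0.07,0],"turn":-0.8},{"hand":-1,"translation":[1.76,0.07,0],"turn":-1.67},{"hand":-1,"translation":[1.76,0.07,-1],"turn":-1.67},{"hand":-1,"translation":[1.76,0.07,-2],"turn":-1.67},{"hand":-1,"translation":[1.76,0.07,-2.7],"turn":-1.67},{"hand":-1,"translation":[1.76,0.07,-2.9],"turn":-1.67},{"hand":-1,"translation":[1.76,0.07,-2.9],"turn":-1.67},{"hand":-1,"translation":[1.76,0.07,-2.9],"turn":-1.67}]'

```text
t: 7.7
tool_pos: [0.4825, 0.1028, 0.1313]
eef_rot: [-0.0, 1.0, -0.005, 0.001]
wrist_force: [0.4, -0.8, -0.6]
finger_gap: 0.033
grip_force: 60.7
```

Run:
```python
from h import *
o=ctrl.get_obs();print(o['t'],o['tool_pos'],np.degrees(2*np.arctan2(o['eef_rot'][2],o['eef_rot'][1])),o['wrist_force'])
c=shot('scene');save(c,'s2.png',(160,180,300,300),5)
```

```text
7.7 [0.48250345 0.10283724 0.13129768] -0.5319629054931051 [ 0.39529526 -0.81847191 -0.58315695]
```

View pics/s2.png

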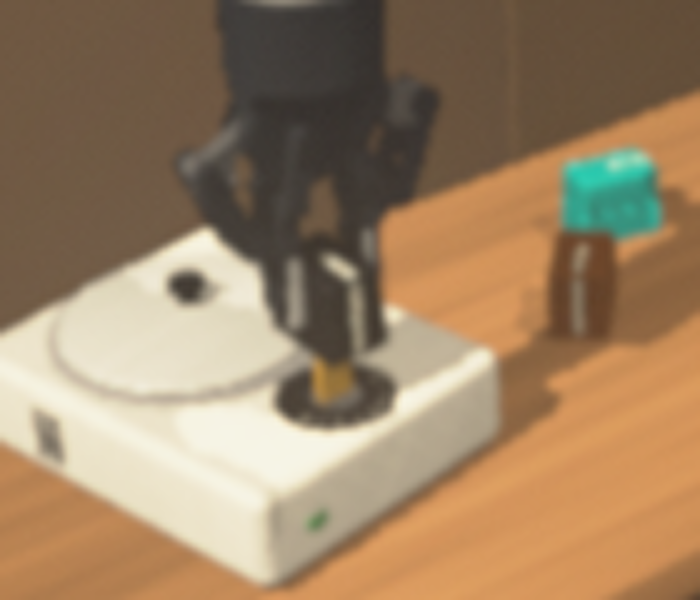

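The scene view shows the knob standing centred over the brass shaft at crop (335,370), with its pointer on the flat side. I'm starting the insertion gently.

Call:
apply_moves --commands '[{"hand":-1,"translation":[0,0,-0.1],"turn":0},{"hand":-1,"translation":[0,0,-0.2],"turn":0},{"hand":-1,"translation":[0,0,-0.25],"turn":0},{"hand":-1,"translation":[0,0,-0.3],"turn":0},{"hand":-1,"translation":[0,0,-0.35],"turn":0},{"hand":-1,"translation":[0,0,-0.4],"turn":0},{"hand":-1,"translation":[0,0,-0.4],"turn":0},{"hand":-1,"translation":[0,0,-0.4],"turn":0}]'

```text
t: 8.55
tool_pos: [0.4814, 0.1029, 0.1182]
eef_rot: [0.0, 1.0, -0.005, -0.0]
wrist_force: [0.2, 0.5, -0.5]
finger_gap: 0.0331
grip_force: 60.7
```

Call:
apply_moves --commands '[{"hand":-1,"translation":[0,0,-0.06],"turn":0},{"hand":-1,"translation":[0,0,-0.12],"turn":0},{"hand":-1,"translation":[0,0,-0.18],"turn":0},{"hand":-1,"translation":[0,0,-0.24],"turn":0},{"hand":-1,"translation":[0,0,-0.3],"turn":0},{"hand":-1,"translation":[0,0,-0.36],"turn":0},{"hand":-1,"translation":[0,0,-0.36],"turn":0},{"hand":-1,"translation":[0,0,-0.36],"turn":0}]'

```text
t: 9.35
tool_pos: [0.4814, 0.1029, 0.1074]
eef_rot: [-0.0, 1.0, -0.005, -0.0]
wrist_force: [-0.4, 0.2, -1.1]
finger_gap: 0.0331
grip_force: 60.7
```

Call:
apply_moves --commands '[{"hand":-1,"translation":[0,0,-0.05],"turn":0},{"hand":-1,"translation":[0,0,-0.1],"turn":0},{"hand":-1,"translation":[0,0,-0.15],"turn":0},{"hand":-1,"translation":[0,0,-0.18],"turn":0},{"hand":-1,"translation":[0,0,-0.2],"turn":0},{"hand":-1,"translation":[0,0,-0.2],"turn":0},{"hand":-1,"translation":[0,0,-0.2],"turn":0},{"hand":-1,"translation":[0,0,-0.2],"turn":0}]'

```text
t: 10.15
tool_pos: [0.4816, 0.1029, 0.1017]
eef_rot: [-0.0, 1.0, -0.004, 0.0]
wrist_force: [-1.5, 0.8, 3.5]
finger_gap: 0.0329
grip_force: 61.0
```

Call:
apply_moves --commands '[{"hand":-1,"translation":[0,0,-0.04],"turn":0},{"hand":-1,"translation":[0,0,-0.08],"turn":0},{"hand":-1,"translation":[0,0,-0.12],"turn":0},{"hand":-1,"translation":[0,0,-0.14],"turn":0},{"hand":-1,"translation":[0,0,-0.14],"turn":0},{"hand":-1,"translation":[0,0,-0.14],"turn":0},{"hand":-1,"translation":[0,0,-0.14],"turn":0},{"hand":-1,"translation":[0,0,-0.14],"turn":0}]'

```text
t: 10.95
tool_pos: [0.4816, 0.1029, 0.0978]
eef_rot: [0.0, 1.0, -0.004, 0.0]
wrist_force: [-2.4, 0.1, 7.8]
finger_gap: 0.0331
grip_force: 61.9
```

Call:
apply_moves --commands '[{"hand":-1,"translation":[0,0,-0.03],"turn":0},{"hand":-1,"translation":[0,0,-0.05],"turn":0},{"hand":-1,"translation":[0,0,-0.07],"turn":0},{"hand":-1,"translation":[0,0,-0.07],"turn":0},{"hand":-1,"translation":[0,0,-0.07],"turn":0},{"hand":-1,"translation":[0,0,-0.07],"turn":0},{"hand":-1,"translation":[0,0,-0.07],"turn":0},{"hand":-1,"translation":[0,0,-0.07],"turn":0}]'

```text
t: 11.75
tool_pos: [0.4818, 0.1029, 0.0976]
eef_rot: [0.0, 1.0, -0.004, -0.0]
wrist_force: [-7.2, -0.8, 21.2]
finger_gap: 0.0334
grip_force: 63.6
```

The force jumped to 21 N with no further travel, at z = 0.0976 against the predicted 0.0974, so this is the hard stop. I'll check that the knob has not slipped in the grip.

Run:
```python
from h import *
np.set_printoptions(precision=4,suppress=True)
c=shot('wrist');w=cloud(c)
Ti=np.linalg.inv(c['T']@np.linalg.inv(np.array(c['hand_eye'])));q=w@Ti[:3,:3].T+Ti[:3,3]
s=(abs(q[...,1])<.012)&(abs(q[...,0])<.05)&(q[...,2]>-.016)&(q[...,2]<-.004)
print('top tool',np.median(q[s],0),'world z',np.median(w[s][:,2]))
c=shot('scene');save(c,'s3.png',(160,180,300,300),5)
print(ctrl.get_obs()['wrist_force'])
```

```text
top tool [ 0.0026  0.0002 -0.0086] world z 0.10618225156481431
[-8.0219 -1.7202 20.2139]
```

View pics/s3.png

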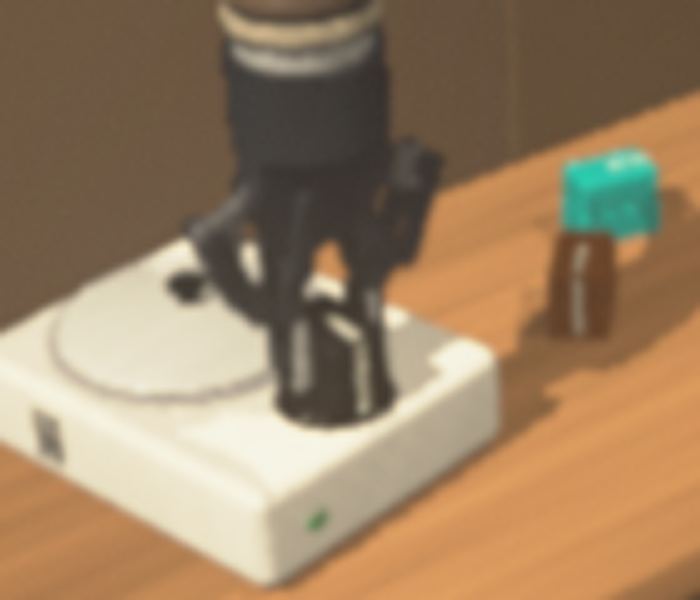

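The knob sits right down on the dial at crop (335,410). Its top is at z = 0.106, which matches 62 + 44 mm. It has not slipped in the grip and is still pressed with about 20 N, so I'm handing in.

```bash
python3 -c "
from cell import ctrl
print(ctrl.sign_off())"
```

```text
the job is handed in; nothing more can be done
None
```

The black knob is fully on the D-shaft and held pressed in to the hard stop with about 20 N; I handed the job in with the gripper still holding it, and never went near the tin or the ribbon.

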